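Lock a gearbox cover with its slotted quarter-turn stud

TASK

One brass quarter-turn stud on the blue gearbox's cover still stands up unlocked: take the red-handled slotted key from the wooden stand, seat its blade in the slot, press the stud down and turn it clockwise until it springs up into its catch. Do not force it (push well under 30 N) or touch the gearbox with the fingers. Then put the key back upright in its free hole in the stand and let go, leaving the other things where they are.

Things in the scene. Friction and masses are not known exactly. Their poses are not given: they have to be found in the camera images.
- gearbox: Blue gearbox, 200 x 260 x 80 mm, fixed to the bench, with a grey cover whose upper face is 86 mm above the bench. Shaft stub on its +x face. Origin: centre of the underside; z up. The unlocked stud stands near (0, +65) mm of this frame in a floating receptacle, stuck up to 5 mm off along x and 6 mm along y: find it by feel or sight. A locked fixed stud is at (0, -65).
- stud_press (a joint): How far the stud is pressed down, m: 0 fully up, 0.010 at the hard stop. Its spring pushes up with 4 N at 0, rising evenly to 12 N at 0.010. It turns only beyond 0.0075 (10 N). Let up in its catch it rests at 0.004. Brass head 32 mm across, its top, fully up, 17 to 23 mm above the cover. The slot across it is 6 mm wide, 6 deep, 30 long, open-ended, along the gearbox's x axis while unlocked.
- stud_turn (a joint): Stud turned clockwise from above, rad: 0 unlocked, catch entered at about 1.39 (80 degrees), hard stop 1.48. A return spring (0.03 N m at 0, 0.09 at the end) turns it back to 0 and it pops up if let go before the catch. Let up in the catch it stays at 1.3 to 1.48. The key has about 0.1 rad of play in the slot, so turn it to about 1.56.
- key: Red-handled slotted key, 140 g, 90 mm tall, upright in one of the stand's holes. Origin: middle of the blade's lower edge; z up the key. Flat steel blade 18 (x) by 4 (y) mm, z 0 to 10; round shank 12 mm across with conical foot to z 45; block handle 44 (x) by 16 (y) mm, z 45 to 90. In the stand it hangs on its handle's underside, origin 5 mm above the bench.
- key_grip (a point): Point on the key's axis in the handle, 68 mm above the blade's lower edge: grip here across the 16 mm thickness (key's y). Axes as the key's.
- key_tip (a point): Middle of the blade's lower edge (same point as the key's origin).
- stand: Wooden key stand, 150 x 60 x 50 mm, fixed to the bench. Origin: centre of the underside; z up. Two upright through holes 24 mm (x) by 17 mm (y), at x = -36 and +36 mm, y = 0; each key stands in one, its axes about along the stand's.
- hex_key: Black-handled hex key of the same outline, with a round 8 mm foot instead of a blade, in the other hole: not needed. Origin: centre of its foot.
- file: Flat file with a red handle, 300 mm long, lying loose: leave it alone. Origin: under its middle.
- drilled_plate: Loose steel plate 200 x 60 x 5 mm with drilled holes: leave it alone. Origin: centre of the underside.
- hammer: Hammer, 260 mm long, lying loose: leave it alone. Origin: under its middle.
- spanner: Steel spanner, 180 mm long, lying loose: leave it alone. Origin: under its middle.
- oil_tin: Green closed tin, 60 mm across, 110 mm tall: leave it alone. Origin: centre of the underside.
- screwdriver: Yellow-handled screwdriver, 200 mm long, lying loose: leave it alone. Origin: under its middle.
Not all that is in view belongs to the job. What is meant by the key is not white, and is the larger of those in its own colour.

How it is judged:
By the outcome, as a careful person would: the job done as asked, in the order asked, and still so for the second after the job is handed in, with the robot touching nothing.
It also fails if it takes over 72 s, if anything falls off the work surface, if the arm or the gripper's body presses on something with over 40 N, if the wrist force passes 120 N, or if a joint passes its speed limit or range.

ROBOT

A 6-joint arm with a two-finger parallel gripper is mounted at the origin on the work surface. World frame = base frame: x ahead of the robot, y to its left, z up, the work surface at z = 0. Lengths are in m, angles in degrees, forces in N, time in s.
With the tool pointing down it reaches from about 0.375 to 0.9 m from the base axis. Payload 3.1 kg.
Tool frame: the origin (TCP) lies midway between the tips of the shut fingers; the grasp point (between the pads) lies 19 mm behind it; z points along the fingers, y is the line along which they close (so a half turn about z gives the same grasp; the last joint's range is limited). The gripper opens to 85 mm and grips with 20 to 120 N. Pads are 22 mm wide; open, the fingers measure 114 mm over their backs; the gripper's body (76 mm by 85 mm) begins 54 mm behind the grasp point. The pads swing forward as they close: fully open they stand 13 mm farther back than shut.
Start: joints at [-75.659, 30.224, 82.088, -0, 67.689, -10.227], TCP at [0.26, -0.568, 0.231] pointing down, gripper open.
Joint ranges: [-176.69, 176.69], [-43.24, 126.21], [12.49, 139.97], [-82, 262], [0, 151.66], [-163.58, 163.58]. Speed limits (degrees/s): [159.86, 159.86, 180, 180, 180, 180].

INTERFACE

Orientations are given as a 3x3 rotation matrix whose columns are the frame's x, y, z axes.
In Python, from cell import manip gives the robot as it stands.
- The arm moves only by the tool step_arm, never from a script. Its argument "rows" is a list of rows, each a list of 7 numbers: the opening in per cent of the stroke, from 0 (shut) to 100 (fully open), then the shift along the tool's x, y, z in mm, then the turn, a rotation vector about the tool's x, y, z in degrees. A call has 1 to 5 rows; each row is the pose to reach, as a shift and turn from the pose commanded when the call began, along the tool's axes at that moment; what a row does not reach only later rows make up. A row lasts 1/8 s, in which the tool goes at most 62.5 mm and 10.7 degrees, less where a joint would pass 70% of its speed; a pose out of reach is approached as far as the arm can. A call with a gripper value outside its range is refused whole. The fingers move at their own pace and stop on an object; "newtons" is the grip in N (left out, the last holds). Time passes only in rows, so rows that repeat a pose let the fingers close. It gives the time, the measured TCP pose, the force, the opening and the grip force at its end, in the units of the state.
- manip.state(): the state, without advancing time (a new reading comes with each control period).
- manip.capture(name): name is "side" or "top"; returns (picture, depth): 400x640x3 uint8, blue, green, red; 400x640 float32, m along the optical axis (not along the pixel's ray), 0 where there is no reading.
- manip.camera_info(name): a dict with "fovy" (degrees; the focal length in pixels is half the picture's height over the tangent of half this angle, whatever the lens; pixels are square), "cx", "cy" (the principal point, pixels), "world_from_camera" (4x4, takes a point from camera to world coordinates). Camera axes: x right, y down, z forward; pixel columns grow to the right and rows downward; lengths in m; the calibration is good to about 2 mm. A picture is of the moment at which its call begins. camera_info takes no time and is no camera call.
- manip.finish_job(): hands the job in; it is judged then, once.
The state is a dict: "time": time; "qpos": joint angles; "dq": joint speeds; "effort": joint torques, N m; "tcp_pos": TCP position; "orientation": TCP orientation; "contact_force": force on the tool from outside, world axes, zero at the start; "ft_torque": the same for the moment, N m; "width": opening from 0.0 (shut) to 1.0 (fully open); "gripper_force": force on a finger pad.
Only numpy, scipy, OpenCV 4.12 (cv2) and the standard library are available. Lean on these libraries where they do the work, as an engineer would, in place of code of your own. Each camera call takes 0.05 s, during which the arm holds its last target. There are 200 camera calls.

## Working session

There is one attempt and no reset: what is moved stays moved. The work goes in short steps, Python scripts to look and compute and a tool call to move; the robot and the scene stay as the last step left them, time stands still between calls to the robot, and variables do not carry over. Pictures are saved under pics/ and viewed, at most 10 in all, crops included, and the job is handed in when it is done.

Besides the shell and the picture viewer there is one more tool, called after "Call:" in YAML: its name, and indented under it one key for each argument. step_arm: Moves the arm, as the interface text tells. Its arguments: {"type":"object","properties":{"rows":{"type":"array"},"newtons":{"type":"number"}},"required":["rows"]}

```bash
mkdir -p pics; ls; cat > h.py <<'E'
import numpy as np, cv2
from cell import manip
def cam(n):
    c=manip.camera_info(n); return 200/np.tan(np.radians(c['fovy'])/2),c['cx'],c['cy'],np.array(c['world_from_camera'])
def cloud(n,d):
    f,cx,cy,T=cam(n); v,u=np.mgrid[:d.shape[0],:d.shape[1]]
    P=np.stack([(u-cx)/f*d,(v-cy)/f*d,d],-1); return P@T[:3,:3].T+T[:3,3]
def ray(n,u,v,z):
    f,cx,cy,T=cam(n); r=T[:3,:3]@np.array([(u-cx)/f,(v-cy)/f,1]); return T[:3,3]+r*(z-T[2,3])/r[2]
E
python3 - <<'E'
from h import *
for n in('top','side'):
    p,d=manip.capture(n); cv2.imwrite(f'pics/{n}0.png',p); np.save(f'{n}0.npy',d); print(cam(n),(d>0).mean())
print(manip.state())
E
```

```text
pics
(np.float64(421.2337035414187), 316.55362413348064, 202.29012564491944, array([[-0.02998665, -0.99802408,  0.05521529,  0.45094081],
       [-0.99951933,  0.02950513, -0.00951559,  0.01818897],
       [ 0.00786765, -0.05547409, -0.99842913,  1.34074547],
       [ 0.        ,  0.        ,  0.        ,  1.        ]])) 0.9958359375
(np.float64(392.06098429520404), 313.764072203706, 197.5450534544431, array([[-0.8580194 , -0.36113655,  0.36521651,  0.10356232],
       [-0.51353601,  0.61584678, -0.59750607,  0.66092577],
       [-0.00913613, -0.70022363, -0.71386511,  0.84329779],
       [ 0.        ,  0.        ,  0.        ,  1.        ]])) 0.99598828125
{'time': 0.1, 'qpos': array([-7.56593915e+01,  3.02751518e+01,  8.21497783e+01,  1.65486256e-04,
        6.76881618e+01, -1.02273810e+01]), 'dq': array([-0.05091247, -0.23918738, -0.10929172,  0.03409819, -0.01903704,
        0.02886498]), 'effort': array([-5.32215818e-04, -4.43305635e+01, -1.78586125e+01, -3.18711691e-04,
        3.87032764e-03,  3.48069690e-06]), 'tcp_pos': array([ 0.25972267, -0.56777201,  0.23041117]), 'orientation': array([[ 9.09469082e-01,  4.15771275e-01, -4.86299265e-04],
       [ 4.15771410e-01, -9.09467138e-01,  1.91298224e-03],
       [ 3.53089863e-04, -1.94198753e-03, -9.99998052e-01]]), 'contact_force': array([-0.50287031,  1.40915281,  0.47458342]), 'ft_torque': array([0.01107976, 0.02632719, 0.01883979]), 'gripper_force': 0.0, 'width': 1.004051784666912}
```

View pics/top0.png

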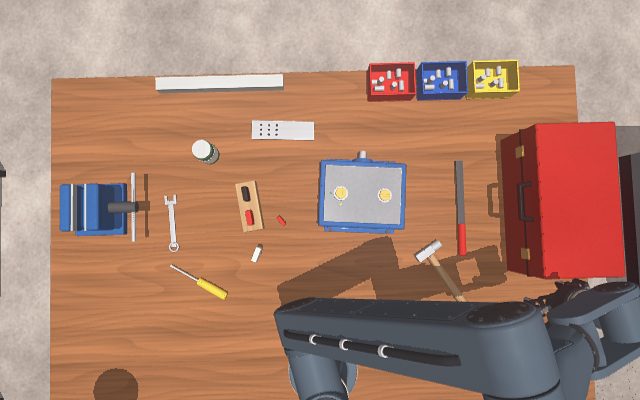

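View pics/side0.png

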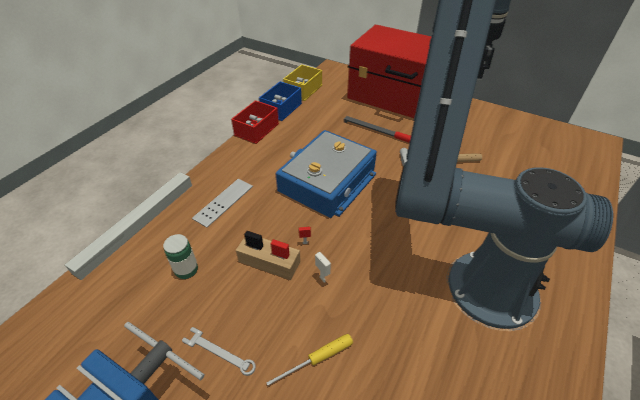

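The top view shows the stand at (249,206), with the black hex key at (245,194) and a red handle at (250,217). The studs are at (341,193) and (385,195), and the shaft stub at (362,155) means gearbox +x is image-up, so the unlocked stud is the left one.

Things that could be taken for the key:
- red handle in the stand, (250,217)
- small loose red key, (282,220)
- white key, (257,253)
- black hex key, (245,194)
- file's red handle, (462,238)

I choose (250,217): it is the larger red key and it stands in the stand.

```bash
python3 - <<'E'
from h import *
def rect(P):
    c,s,a=cv2.minAreaRect((P[:,:2]*1000).astype(np.float32)); return np.round(c,1),np.round(s,1),round(a,1)
for n in('top','side'):
    p=cv2.imread(f'pics/{n}0.png'); d=np.load(f'{n}0.npy'); W=cloud(n,d); hsv=cv2.cvtColor(p,cv2.COLOR_BGR2HSV); H,S,V=[hsv[...,i].astype(int) for i in range(3)]
    red=((H<6)|(H>174))&(S>150)&(V>80); X,Y,Z=W[...,0],W[...,1],W[...,2]
    k0=ray('top',250,217,.095)[:2]; g0=ray('top',362,195,.086)[:2]
    near=np.hypot(X-k0[0],Y-k0[1])<.05
    m=red&near&(Z>.04); print(n,'key',m.sum(),rect(W[m&(Z>.088)]),'z',np.percentile(Z[m],[5,50,95,99]))
    blk=(V<70)&(np.hypot(X-k0[0],Y-k0[1])<.11)&(Z>.087); print('hex',blk.sum(), rect(W[blk]) if blk.sum()>4 else 0)
    st=(abs(Z-.05)<.004)&(np.hypot(X-k0[0],Y-k0[1])<.16)&~red; st=st&(S>40);print('stand',st.sum(),rect(W[st]))
    gc=(abs(Z-.086)<.004)&(np.hypot(X-g0[0],Y-g0[1])<.2); print('cover',gc.sum(),rect(W[gc]),np.median(Z[gc]))
    br=(H>12)&(H<32)&(S>80)&(Z>.088)&(np.hypot(X-g0[0],Y-g0[1])<.15)
    k,l,s,c=cv2.connectedComponentsWithStats(br.astype(np.uint8))
    for i in range(1,k):
        if s[i,4]>20: print('stud',c[i],s[i],rect(W[l==i]),np.percentile(Z[l==i],[10,50,90]))
p=cv2.imread('pics/top0.png');q=cv2.imread('pics/side0.png')
r=lambda im,u,v:cv2.resize(im[v-32:v+32,u-48:u+48],(400,267),interpolation=cv2.INTER_CUBIC)
cv2.imwrite('pics/c1.png',np.vstack([np.hstack([r(p,255,212),r(q,275,250)]),np.hstack([r(p,360,193),r(q,327,160)])]))
E
```

```text
top key 98 (array([481.9, 208.8]), array([42.4, 15.2]), 7.2) z [0.06628262 0.09316303 0.09851609 0.10073707]
hex 13 (array([552.3, 217.3]), array([40.4, 12.3]), 9.1)
stand 647 (array([490.1, 195.8]), array([225.9, 115.1]), 31.4)
cover 3868 (array([ 540.8, -130.3]), array([255., 195.]), 85.7) 0.0858919497967543
stud [340.46067416 192.4494382 ] [336 188  10  10  89] (array([546.4, -64.9]), array([26.8, 27.7]), 86.7) [0.10056071 0.10640263 0.1104309 ]
stud [384.56321839 194.64367816] [380 190  10  10  87] (array([ 537.1, -195.9]), array([28.7, 27.5]), 87.6) [0.09264682 0.09788585 0.10134237]
side key 255 (array([478.7, 210. ]), array([41.6, 16.6]), 6.7) z [0.05686808 0.08462574 0.09641489 0.09741644]
hex 106 (array([549.7, 220.2]), array([41.2, 17. ]), 8.8)
stand 768 (array([474.8, 183.1]), array([242.7, 111.7]), 9.4)
cover 2674 (array([ 538.1, -127.2]), array([245.2, 188. ]), 86.0) 0.08581965201569036
stud [338.74647887 145.73239437] [334 142  11   9  71] (array([ 534.6, -194.9]), array([29.8, 30.4]), 65.9) [0.09215868 0.09726529 0.09977911]
stud [314.14772727 166.875     ] [309 162  11  10  88] (array([545. , -64.8]), array([28.7, 32.7]), 30.4) [0.10027166 0.10566205 0.10835561]
```

View pics/c1.png

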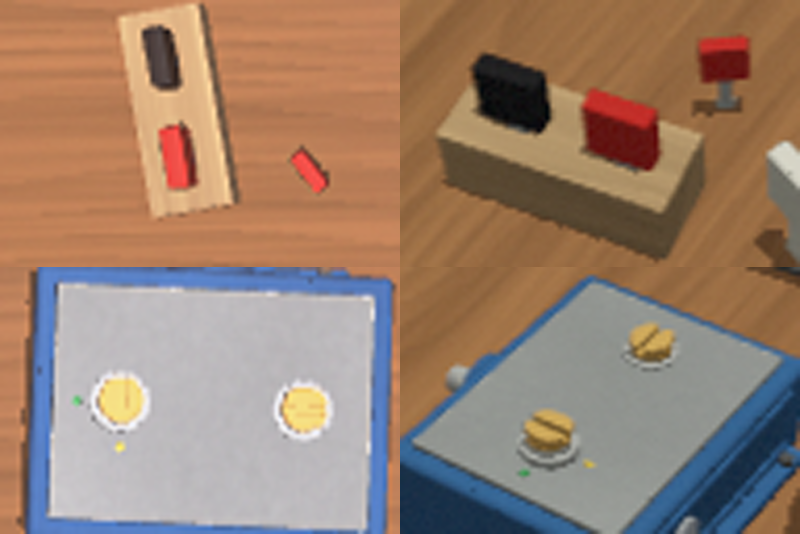

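The close crop (first row) shows the larger red handle seated in the stand, about 42 x 16 mm with its top at 95 mm, which fits the key. The small red key lies loose beside it. In the second row, the left stud's slot runs along gearbox x and stands higher, so it is the unlocked one.

```bash
cat >> h.py <<'E'
def go(x,y,z,psi):
    s=manip.state(); R=s['orientation']; d=R.T@(np.array([x,y,z])/1000-s['tcp_pos'])*1000
    p=np.degrees(np.arctan2(R[1,0],R[0,0])); t=(p-psi+180)%360-180
    from scipy.spatial.transform import Rotation as Ro
    c,q=np.cos(np.radians(psi)),np.sin(np.radians(psi)); T=np.array([[c,q,0],[q,-c,0],[0,0,-1]])
    print('tool shift',d.round(1),'rotvec',Ro.from_matrix(R.T@T).as_rotvec(degrees=True).round(2),'psi',round(p,2),'tcp',(s['tcp_pos']*1000).round(1),'q',s['qpos'].round(1),'F',s['contact_force'].round(1),'w',round(s['width'],3),'t',s['time'])
E
python3 - <<'E'
from h import *
W=cloud('top',np.load('top0.npy'))
print('toolbox',W[200,520:620:20].round(3).tolist(), W[270,520:600:20].round(3).tolist())
print('small red',ray('top',282,220,.04))
go(480.5,209.5,231,187.6)
E
```

```text
toolbox [[0.505, -0.555, 0.184], [0.502, -0.593, 0.216], [0.5, -0.645, 0.218], [0.498, -0.698, 0.22], [0.497, -0.751, 0.221]] [[0.302, -0.589, 0.09], [0.313, -0.589, 0.202], [0.314, -0.632, 0.221], [0.312, -0.686, 0.221]]
small red [0.47135368 0.11393878 0.04      ]
tool shift [ 524.  -615.1    0.8] rotvec [ 1.0000e-02 -1.6000e-01 -1.6303e+02] psi 24.57 tcp [ 259.7 -567.8  230.4] q [-75.7  30.3  82.1   0.   67.7 -10.2] F [-0.5  1.4  0.5] w 1.004 t 0.1
```

Call:
step_arm:
  rows:
    - [50, 0, 0, -40, 0, 0, 0]
    - [50, 38, -44, -40, 0, 0, 0]
    - [50, 76, -88, -40, 0, 0, 0]
    - [50, 114, -132, -40, 0, 0, 0]
    - [50, 152, -176, -40, 0, 0, 0]
  newtons: 60

```text
time: 0.72
tcp_pos: [0.3251, -0.3431, 0.271]
orientation: [[0.91, 0.415, -0.0], [0.415, -0.91, 0.001], [0.0, -0.001, -1.0]]
contact_force: [-0.0, 1.1, -0.4]
width: 0.5
gripper_force: 0.0
```

Call:
step_arm:
  rows:
    - [50, 38, -44, 0, 0, 0, 0]
    - [50, 76, -88, 0, 0, 0, 0]
    - [50, 114, -132, 0, 0, 0, 0]
    - [50, 152, -176, 0, 0, 0, 0]
    - [50, 190, -220, 0, 0, 0, 0]

```text
time: 1.35
tcp_pos: [0.4064, -0.0642, 0.2713]
orientation: [[0.91, 0.415, 0.0], [0.415, -0.91, -0.0], [0.0, 0.0, -1.0]]
contact_force: [1.4, -0.3, 0.1]
width: 0.502
gripper_force: 0.0
```

Call:
step_arm:
  rows:
    - [50, 38, -44, 0, 0, 0, 0]
    - [50, 76, -88, 0, 0, 0, 0]
    - [50, 114, -132, 0, 0, 0, 0]
    - [50, 152, -176, 0, 0, 0, 0]
    - [50, 182, -219, 0, 0, 0, 0]

```text
time: 1.98
tcp_pos: [0.4811, 0.2109, 0.271]
orientation: [[0.909, 0.416, 0.0], [0.416, -0.909, -0.0], [-0.0, 0.0, -1.0]]
contact_force: [1.7, -0.5, 0.2]
width: 0.5
gripper_force: 0.0
```

Call:
step_arm:
  rows:
    - [50, 0, 0, 0, 0, 0, -10]
    - [50, 0, 0, 0, 0, 0, -20]
    - [50, 0, 0, 0, 0, 0, -30]
    - [50, 0, 0, 0, 0, 0, -40]
    - [50, 0, 0, 0, 0, 0, -50]

```text
time: 2.6
tcp_pos: [0.4803, 0.2088, 0.2709]
orientation: [[0.26, 0.965, -0.001], [0.965, -0.26, -0.0], [-0.001, -0.001, -1.0]]
contact_force: [-0.5, 0.0, -0.6]
width: 0.503
gripper_force: 0.0
```

Call:
step_arm:
  rows:
    - [50, 0, 0, 0, 0, 0, -10]
    - [50, 0, 0, 0, 0, 0, -20]
    - [50, 0, 0, 0, 0, 0, -30]
    - [50, 0, 0, 0, 0, 0, -40]
    - [50, 0, 0, 0, 0, 0, -50]

```text
time: 3.22
tcp_pos: [0.4803, 0.2087, 0.2709]
orientation: [[-0.572, 0.82, -0.001], [0.82, 0.572, -0.0], [0.0, -0.001, -1.0]]
contact_force: [0.5, -0.4, -0.5]
width: 0.499
gripper_force: 0.0
```

Call:
step_arm:
  rows:
    - [50, 0, 0, 0, 0, 0, -10]
    - [50, 0, 0, 0, 0, 0, -20]
    - [50, 0, 0, 0, 0, 0, -30]
    - [50, 0, 0, 0, 0, 0, -40]
    - [50, 0, 0, 0, 0, 0, -50]

```text
time: 3.85
tcp_pos: [0.4803, 0.2087, 0.2709]
orientation: [[-0.996, 0.089, -0.001], [0.089, 0.996, -0.0], [0.001, -0.0, -1.0]]
contact_force: [0.7, 0.4, 0.7]
width: 0.501
gripper_force: 0.0
```

Call:
step_arm:
  rows:
    - [50, 0, 0, 0, 0, 0, -10]
    - [50, 0, 0, 0, 0, 0, -13]
    - [50, 0, 0, 0, 0, 0, -13]

```text
time: 4.22
tcp_pos: [0.4804, 0.2087, 0.271]
orientation: [[-0.991, -0.131, -0.001], [-0.131, 0.991, -0.0], [0.001, -0.0, -1.0]]
contact_force: [0.8, 0.1, 0.3]
width: 0.503
gripper_force: 0.0
```

```bash
python3 - <<'E'
from h import *
go(480.5,209.5,160,187.6)
E
```

```text
tool shift [ -0.3   0.7 111. ] rotvec [-0.   -0.05 -0.07] psi -172.47 tcp [480.4 208.7 271. ] q [ 11.3  19.7  93.7   0.   66.7 -86.3] F [0.8 0.1 0.3] w 0.503 t 4.225
```

Call:
step_arm:
  rows:
    - [50, 0, 0, 50, 0, 0, 0]
    - [50, 0, 1, 100, 0, 0, 0]
    - [50, 0, 1, 150, 0, 0, 0]
    - [50, 0, 1, 190, 0, 0, 0]
    - [50, 0, 1, 214, 0, 0, 0]

```text
time: 4.85
tcp_pos: [0.4795, 0.2095, 0.0551]
orientation: [[-0.991, -0.131, -0.003], [-0.131, 0.991, -0.001], [0.003, -0.0, -1.0]]
contact_force: [0.3, -0.1, -0.2]
width: 0.497
gripper_force: 0.0
```

Call:
step_arm:
  rows:
    - [50, 0, 0, 0, 0, 0, 0]
    - [0, 0, 0, 0, 0, 0, 0]
    - [0, 0, 0, 0, 0, 0, 0]
    - [0, 0, 0, 0, 0, 0, 0]
    - [0, 0, 0, 0, 0, 0, 0]

```text
time: 5.48
tcp_pos: [0.4815, 0.21, 0.0585]
orientation: [[-0.991, -0.132, 0.003], [-0.132, 0.991, 0.001], [-0.003, 0.0, -1.0]]
contact_force: [0.1, 0.9, 6.0]
width: 0.178
gripper_force: 59.1
```

Call:
step_arm:
  rows:
    - [0, 0, 0, 0, 0, 0, 0]
    - [0, 0, 0, 0, 0, 0, 0]

```text
time: 5.72
tcp_pos: [0.4815, 0.21, 0.0586]
orientation: [[-0.991, -0.132, 0.003], [-0.132, 0.991, 0.001], [-0.003, 0.0, -1.0]]
contact_force: [-0.4, -0.5, 6.3]
width: 0.183
gripper_force: 59.1
```

```bash
python3 - <<'E'
from h import *
go(480.5,209.5,160,187.6)
E
```

```text
tool shift [   0.8   -0.4 -101.4] rotvec [ 0.01  0.15 -0.03] psi -172.43 tcp [481.5 210.   58.6] q [ 11.4  38.3 104.2   0.   37.4 -86.2] F [-0.4 -0.5  6.3] w 0.183 t 5.725
```

Call:
step_arm:
  rows:
    - [0, 0, 0, -15, 0, 0, 0]
    - [0, 0, 0, -40, 0, 0, 0]
    - [0, 0, 0, -80, 0, 0, 0]
    - [0, 0, 0, -120, 0, 0, 0]
    - [0, 0, 0, -142, 0, 0, 0]

```text
time: 6.35
tcp_pos: [0.4811, 0.21, 0.2022]
orientation: [[-0.991, -0.132, 0.003], [-0.132, 0.991, 0.001], [-0.003, 0.0, -1.0]]
contact_force: [0.5, 0.5, -0.9]
width: 0.179
gripper_force: 58.4
```

Call:
step_arm:
  rows:
    - [0, -4, -45, 0, 0, 0, 3]
    - [0, -10, -100, 0, 0, 0, 6]
    - [0, -16, -160, 0, 0, 0, 9]
    - [0, -22, -220, 0, 0, 0, 11.8]
    - [0, -27, -270, 0, 0, 0, 11.8]

```text
time: 6.98
tcp_pos: [0.5429, -0.0564, 0.2]
orientation: [[-0.997, 0.075, 0.0], [0.075, 0.997, -0.0], [-0.0, -0.0, -1.0]]
contact_force: [0.6, -0.3, -1.1]
width: 0.178
gripper_force: 58.6
```

Call:
step_arm:
  rows:
    - [0, -2, -11, 0, 0, 0, 0]
    - [0, -2, -11, 0, 0, 0, 0]
    - [0, -2, -11, 0, 0, 0, 0]
    - [0, -2, -11, 0, 0, 0, 0]

```text
time: 7.48
tcp_pos: [0.5436, -0.0638, 0.1994]
orientation: [[-0.997, 0.072, -0.001], [0.072, 0.997, 0.0], [0.001, 0.0, -1.0]]
contact_force: [0.3, -0.1, -0.5]
width: 0.176
gripper_force: 58.7
```

```bash
python3 - <<'E'
from h import *
go(545.5,-65,185,175.8)
o=[]
for n,u,v in(('top',350,190),('side',312,140)):
    p,d=manip.capture(n); cv2.imwrite(f'pics/{n}1.png',p); np.save(f'{n}1.npy',d)
    o.append(cv2.resize(p[v-40:v+40,u-40:u+40],(400,400),interpolation=cv2.INTER_CUBIC))
cv2.imwrite('pics/c2.png',np.hstack(o))
E
```

```text
tool shift [-2.  -1.1 14.4] rotvec [ 0.02 -0.04  0.09] psi 175.89 tcp [543.6 -63.8 199.4] q [ -18.4   26.6   95.2    0.    58.2 -104.3] F [ 0.3 -0.1 -0.5] w 0.176 t 7.475
```

View pics/c2.png

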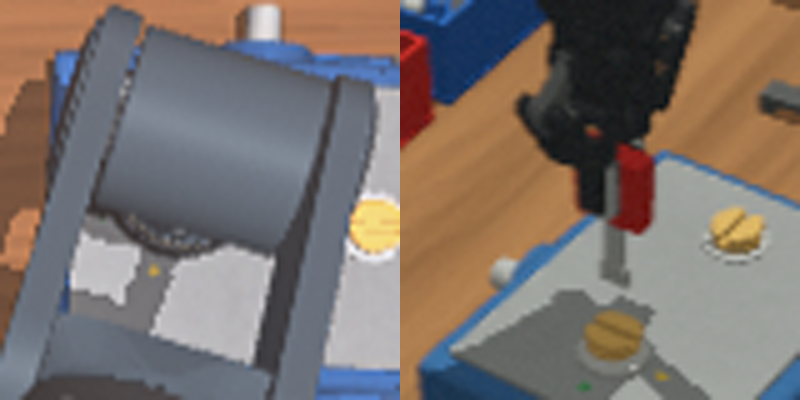

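The side crop shows the key held upright above the stud, with the blade tip at about (315,156) and the slot just below it. The top view is blocked by the arm. Next I lower the blade and feel for contact.

Call:
step_arm:
  rows:
    - [0, -2, -1.1, 12, 0, 0, 0]
    - [0, -2, -1.1, 24, 0, 0, 0]
    - [0, -2, -1.1, 32, 0, 0, 0]
    - [0, -2, -1.1, 32, 0, 0, 0]

```text
time: 8.07
tcp_pos: [0.5453, -0.0665, 0.1661]
orientation: [[-0.997, 0.074, -0.003], [0.074, 0.997, 0.001], [0.003, 0.001, -1.0]]
contact_force: [-0.3, -0.5, -1.2]
width: 0.181
gripper_force: 58.7
```

Call:
step_arm:
  rows:
    - [0, 0, 0, 2, 0, 0, 0]
    - [0, 0, 0, 2, 0, 0, 0]

```text
time: 8.32
tcp_pos: [0.5462, -0.0667, 0.1655]
orientation: [[-0.997, 0.074, 0.0], [0.074, 0.997, -0.0], [-0.0, -0.0, -1.0]]
contact_force: [0.4, 0.8, -1.1]
width: 0.183
gripper_force: 58.7
```

Call:
step_arm:
  rows:
    - [0, 0, 0, 2, 0, 0, 0]
    - [0, 0, 0, 2, 0, 0, 0]

```text
time: 8.57
tcp_pos: [0.546, -0.0666, 0.1633]
orientation: [[-0.997, 0.074, 0.0], [0.074, 0.997, -0.0], [-0.0, -0.0, -1.0]]
contact_force: [-0.3, 0.7, -1.3]
width: 0.175
gripper_force: 58.7
```

Call:
step_arm:
  rows:
    - [0, 0, 0, 1.5, 0, 0, 0]
    - [0, 0, 0, 1.5, 0, 0, 0]

```text
time: 8.82
tcp_pos: [0.5459, -0.0666, 0.1617]
orientation: [[-0.997, 0.074, -0.0], [0.074, 0.997, 0.0], [0.0, 0.0, -1.0]]
contact_force: [-0.3, -0.1, -1.1]
width: 0.179
gripper_force: 58.7
```

Call:
step_arm:
  rows:
    - [0, 0.5, 1.7, -1, 0, 0, 0]
    - [0, 0.5, 1.7, -1, 0, 0, 0]
    - [0, 0.5, 1.7, 0, 0, 0, 0]
    - [0, 0.5, 1.7, 0, 0, 0, 0]

```text
time: 9.32
tcp_pos: [0.5456, -0.0649, 0.1617]
orientation: [[-0.997, 0.074, -0.0], [0.074, 0.997, 0.0], [0.0, 0.0, -1.0]]
contact_force: [-1.2, 0.2, -1.9]
width: 0.182
gripper_force: 58.7
```

Call:
step_arm:
  rows:
    - [0, 0, 0, 1, 0, 0, 0]
    - [0, 0, 0, 1, 0, 0, 0]

```text
time: 9.57
tcp_pos: [0.5457, -0.065, 0.1609]
orientation: [[-0.997, 0.074, 0.0], [0.074, 0.997, -0.0], [-0.0, -0.0, -1.0]]
contact_force: [0.2, 0.3, -0.2]
width: 0.18
gripper_force: 58.9
```

Call:
step_arm:
  rows:
    - [0, 0, 0, 1, 0, 0, 0]
    - [0, 0, 0, 1, 0, 0, 0]

```text
time: 9.82
tcp_pos: [0.5458, -0.065, 0.1601]
orientation: [[-0.997, 0.074, 0.0], [0.074, 0.997, -0.0], [-0.0, -0.0, -1.0]]
contact_force: [-1.1, -0.0, 3.0]
width: 0.173
gripper_force: 59.1
```

Call:
step_arm:
  rows:
    - [0, 0, 0, 1, 0, 0, 0]
    - [0, 0, 0, 1, 0, 0, 0]

```text
time: 10.07
tcp_pos: [0.5458, -0.065, 0.159]
orientation: [[-0.997, 0.074, 0.0], [0.074, 0.997, -0.0], [-0.0, -0.0, -1.0]]
contact_force: [-1.0, 0.1, 2.9]
width: 0.181
gripper_force: 59.2
```

Call:
step_arm:
  rows:
    - [0, 0, 0.8, 0, 0, 0, 0]
    - [0, 0, 0.8, 0, 0, 0, 0]

```text
time: 10.32
tcp_pos: [0.5458, -0.0646, 0.159]
orientation: [[-0.997, 0.073, 0.0], [0.073, 0.997, -0.001], [-0.0, -0.001, -1.0]]
contact_force: [-0.5, -2.2, 3.9]
width: 0.182
gripper_force: 59.3
```

Call:
step_arm:
  rows:
    - [0, 0, 0.8, 0, 0, 0, 0]
    - [0, 0, 0.8, 0, 0, 0, 0]

```text
time: 10.58
tcp_pos: [0.546, -0.0637, 0.1589]
orientation: [[-0.997, 0.074, 0.001], [0.074, 0.997, -0.001], [-0.001, -0.001, -1.0]]
contact_force: [-0.8, -2.8, 3.0]
width: 0.181
gripper_force: 59.3
```

Call:
step_arm:
  rows:
    - [0, 0, 0.8, 0, 0, 0, 0]
    - [0, 0, 0.8, 0, 0, 0, 0]

```text
time: 10.82
tcp_pos: [0.5462, -0.0627, 0.1589]
orientation: [[-0.997, 0.074, 0.001], [0.074, 0.997, -0.0], [-0.001, -0.0, -1.0]]
contact_force: [-0.3, -3.0, 3.7]
width: 0.18
gripper_force: 59.3
```

Call:
step_arm:
  rows:
    - [0, 0, 0.8, 0, 0, 0, 0]
    - [0, 0, 0.8, 0, 0, 0, 0]

```text
time: 11.08
tcp_pos: [0.5462, -0.0617, 0.1589]
orientation: [[-0.997, 0.074, 0.001], [0.074, 0.997, -0.0], [-0.001, -0.0, -1.0]]
contact_force: [0.2, -2.4, 4.1]
width: 0.176
gripper_force: 59.3
```

Call:
step_arm:
  rows:
    - [0, 0, 0, -4, 0, 0, 0]
    - [0, 0, -3.6, -4, 0, 0, 0]
    - [0, 0, -3.6, -4, 0, 0, 0]
    - [0, 0, -3.6, 0, 0, 0, 0]
    - [0, 0, -3.6, 0, 0, 0, 0]

```text
time: 11.7
tcp_pos: [0.5454, -0.0651, 0.1588]
orientation: [[-0.997, 0.074, -0.001], [0.074, 0.997, 0.001], [0.001, 0.0, -1.0]]
contact_force: [-1.5, 0.6, 4.1]
width: 0.177
gripper_force: 59.4
```

Call:
step_arm:
  rows:
    - [0, 0, -0.8, 0, 0, 0, 0]
    - [0, 0, -0.8, 0, 0, 0, 0]

```text
time: 11.95
tcp_pos: [0.5455, -0.0657, 0.159]
orientation: [[-0.997, 0.074, -0.0], [0.074, 0.997, 0.001], [0.0, 0.001, -1.0]]
contact_force: [-0.1, 1.6, 4.0]
width: 0.179
gripper_force: 59.4
```

Call:
step_arm:
  rows:
    - [0, 0, -0.8, 0, 0, 0, 0]
    - [0, 0, -0.8, 0, 0, 0, 0]

```text
time: 12.2
tcp_pos: [0.5454, -0.0673, 0.1584]
orientation: [[-0.997, 0.074, -0.0], [0.074, 0.997, -0.001], [0.0, -0.001, -1.0]]
contact_force: [-0.4, -0.8, -1.8]
width: 0.18
gripper_force: 58.7
```

Call:
step_arm:
  rows:
    - [0, 0, -0.8, 0, 0, 0, 0]
    - [0, 0, -0.8, 0, 0, 0, 0]

```text
time: 12.45
tcp_pos: [0.5454, -0.0679, 0.1586]
orientation: [[-0.997, 0.074, -0.0], [0.074, 0.997, -0.0], [0.0, -0.0, -1.0]]
contact_force: [0.2, 0.1, -1.5]
width: 0.181
gripper_force: 58.7
```

Call:
step_arm:
  rows:
    - [0, 0, -0.8, 0, 0, 0, 0]
    - [0, 0, -0.8, 0, 0, 0, 0]

```text
time: 12.7
tcp_pos: [0.5453, -0.0681, 0.1587]
orientation: [[-0.997, 0.074, -0.0], [0.074, 0.997, 0.001], [0.0, 0.001, -1.0]]
contact_force: [0.9, 1.5, -2.7]
width: 0.177
gripper_force: 58.7
```

The blade dropped into the slot at y of about -67, and the wall shows at -68. I'll centre it there and go down.

Call:
step_arm:
  rows:
    - [0, 0, 1.3, 0, 0, 0, 0]
    - [0, 0, 1.3, 1, 0, 0, 0]
    - [0, 0, 1.3, 2.5, 0, 0, 0]
    - [0, 0, 1.3, 2.5, 0, 0, 0]

```text
time: 13.2
tcp_pos: [0.5454, -0.0673, 0.1562]
orientation: [[-0.997, 0.074, -0.0], [0.074, 0.997, -0.0], [0.0, -0.0, -1.0]]
contact_force: [-0.6, -0.7, -1.9]
width: 0.179
gripper_force: 58.8
```

Call:
step_arm:
  rows:
    - [0, 0, 0, 1, 0, 0, 0]
    - [0, 0, 0, 2, 0, 0, 0]
    - [0, 0, 0, 2, 0, 0, 0]

```text
time: 13.58
tcp_pos: [0.5456, -0.0673, 0.1547]
orientation: [[-0.997, 0.074, 0.0], [0.074, 0.997, -0.0], [-0.0, -0.0, -1.0]]
contact_force: [-0.2, 0.5, 1.9]
width: 0.178
gripper_force: 59.3
```

Call:
step_arm:
  rows:
    - [0, 0, 0, 1, 0, 0, 0]
    - [0, 0, 0, 2, 0, 0, 0]
    - [0, 0, 0, 2, 0, 0, 0]

```text
time: 13.95
tcp_pos: [0.5456, -0.0673, 0.1525]
orientation: [[-0.997, 0.074, 0.0], [0.074, 0.997, -0.0], [-0.0, -0.0, -1.0]]
contact_force: [-0.7, -0.3, 4.4]
width: 0.182
gripper_force: 59.5
```

```bash
python3 - <<'E'
from h import *
go(545.5,-67.1,145.5,175.8); print(manip.state()['ft_torque'].round(3))
E
```

```text
tool shift [0.1 0.2 7. ] rotvec [-0.01  0.02 -0.03] psi 175.77 tcp [545.6 -67.3 152.5] q [ -18.7   30.6   97.3   -0.    52.  -104.4] F [-0.7 -0.3  4.4] w 0.182 t 13.95
[0.04  0.191 0.027]
```

Call:
step_arm:
  rows:
    - [0, 0, 0, 2, 0, 0, 0]
    - [0, 0, 0, 4, 0, 0, 0]
    - [0, 0, 0, 5.5, 0, 0, 0]
    - [0, 0, 0, 6.5, 0, 0, 0]
    - [0, 0, 0, 6.5, 0, 0, 0]

```text
time: 14.58
tcp_pos: [0.5457, -0.0673, 0.1465]
orientation: [[-0.997, 0.074, 0.001], [0.074, 0.997, -0.0], [-0.001, -0.0, -1.0]]
contact_force: [-2.1, 1.1, 9.0]
width: 0.175
gripper_force: 60.0
```

Call:
step_arm:
  rows:
    - [0, 0, 0, 0, 0, 0, 0]

```text
time: 14.7
tcp_pos: [0.5457, -0.0673, 0.1465]
orientation: [[-0.997, 0.074, 0.001], [0.074, 0.997, -0.0], [-0.001, -0.0, -1.0]]
contact_force: [-3.1, 0.6, 8.6]
width: 0.179
gripper_force: 60.0
```

Call:
step_arm:
  rows:
    - [0, 0, 0, 0.7, 0, 0, 0]
    - [0, 0, 0, 0.7, 0, 0, 5]
    - [0, 0, 0, 0.7, 0, 0, 10]
    - [0, 0, 0, 0.7, 0, 0, 15]
    - [0, 0, 0, 0.7, 0, 0, 15]

```text
time: 15.32
tcp_pos: [0.5461, -0.0674, 0.1461]
orientation: [[-0.944, 0.33, 0.002], [0.33, 0.944, -0.001], [-0.002, -0.0, -1.0]]
contact_force: [-1.1, 0.2, 8.7]
width: 0.179
gripper_force: 60.3
```

```bash
python3 - <<'E'
from h import *
go(545.5,-67.1,145.5,175.8); print(manip.state()['ft_torque'].round(3))
E
```

```text
tool shift [0.7 0.1 0.6] rotvec [-1.000e-02  1.100e-01 -1.505e+01] psi 160.75 tcp [546.1 -67.4 146.1] q [-18.7  31.2  97.6  -0.   51.1 -89.4] F [-1.1  0.2  8.7] w 0.179 t 15.325
[0.037 0.332 0.01 ]
```

Call:
step_arm:
  rows:
    - [0, 0, 0, 0.5, 0, 0, 5]
    - [0, 0, 0, 0.5, 0, 0, 10]
    - [0, 0, 0, 0.5, 0, 0, 15]
    - [0, 0, 0, 0.5, 0, 0, 20]
    - [0, 0, 0, 0.5, 0, 0, 20]

```text
time: 15.95
tcp_pos: [0.546, -0.0677, 0.1456]
orientation: [[-0.775, 0.632, 0.001], [0.632, 0.775, -0.001], [-0.002, 0.0, -1.0]]
contact_force: [-1.1, -0.4, 8.4]
width: 0.182
gripper_force: 60.4
```

```bash
python3 - <<'E'
from h import *
go(545.5,-67.1,145.5,175.8); print(manip.state()['ft_torque'].round(3))
E
```

```text
tool shift [0.8 0.1 0.1] rotvec [-3.000e-02  1.000e-01 -3.503e+01] psi 140.77 tcp [546.  -67.7 145.6] q [-18.7  31.2  97.6  -0.   51.  -69.4] F [-1.1 -0.4  8.4] w 0.182 t 15.95
[-0.131  0.392  0.059]
```

Call:
step_arm:
  rows:
    - [0, 0, 0, 0.5, 0, 0, 5]
    - [0, 0, 0, 0.5, 0, 0, 10]
    - [0, 0, 0, 0.5, 0, 0, 15]
    - [0, 0, 0, 0.5, 0, 0, 20]
    - [0, 0, 0, 0.5, 0, 0, 20]

```text
time: 16.58
tcp_pos: [0.5457, -0.0679, 0.1451]
orientation: [[-0.512, 0.859, 0.001], [0.859, 0.512, -0.002], [-0.002, -0.0, -1.0]]
contact_force: [-3.0, -1.4, 10.0]
width: 0.181
gripper_force: 60.4
```

```bash
python3 - <<'E'
from h import *
go(545.5,-67.1,145.5,175.8); print(manip.state()['ft_torque'].round(3))
n,u,v='side',312,150
p,d=manip.capture(n); cv2.imwrite('pics/c3.png',cv2.resize(p[v-40:v+40,u-50:u+50],(800,600)[0:1]+(600,) if 0 else (750,600),interpolation=cv2.INTER_CUBIC))
E
```

```text
tool shift [ 0.8  0.2 -0.4] rotvec [-5.000e-02  9.000e-02 -5.501e+01] psi 120.79 tcp [545.7 -67.9 145.1] q [-18.7  31.3  97.6  -0.1  51.  -49.4] F [-3.  -1.4 10. ] w 0.181 t 16.575
[-0.228  0.541  0.064]
```

View pics/c3.png

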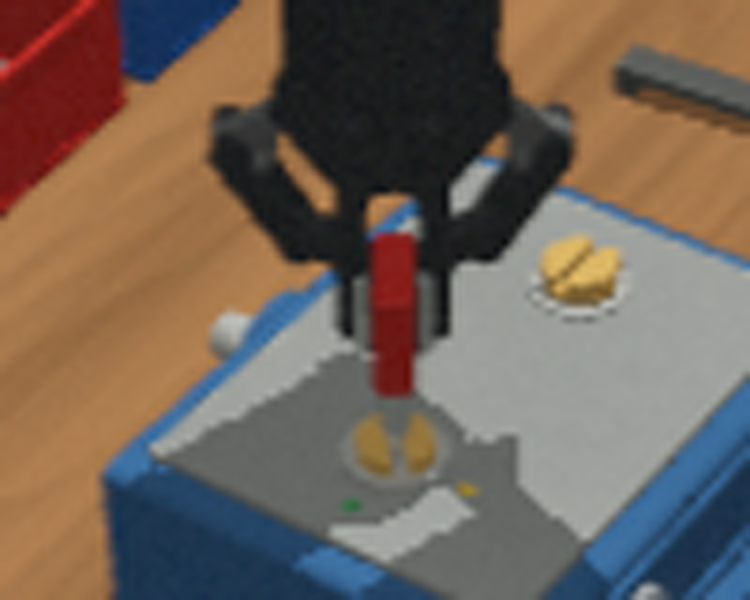

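The side crop shows the stud pressed down and turned with the key, with the slot at about 55° and the blade centred in the head. I'll continue to about 90°.

Call:
step_arm:
  rows:
    - [0, 0, -0.6, 0, 0, 0, 5]
    - [0, 0, -0.6, 0, 0, 0, 10]
    - [0, 0, -0.6, 0, 0, 0, 15]
    - [0, 0, -0.6, 0, 0, 0, 20]
    - [0, 0, -0.6, 0, 0, 0, 20]

```text
time: 17.25
tcp_pos: [0.5453, -0.0681, 0.1451]
orientation: [[-0.187, 0.982, 0.001], [0.982, 0.187, -0.001], [-0.001, 0.001, -1.0]]
contact_force: [-2.9, -0.4, 9.8]
width: 0.176
gripper_force: 60.4
```

Call:
step_arm:
  rows:
    - [0, 0, 0, 0, 0, 0, 5]
    - [0, 0, 0, 0, 0, 0, 10]
    - [0, 0, 0, 0, 0, 0, 14.5]
    - [0, 0, 0, 0, 0, 0, 14.5]
    - [0, 0, 0, 0, 0, 0, 14.5]

```text
time: 17.88
tcp_pos: [0.545, -0.068, 0.145]
orientation: [[0.064, 0.998, 0.0], [0.998, -0.064, -0.001], [-0.001, 0.0, -1.0]]
contact_force: [-2.5, -1.3, 10.4]
width: 0.18
gripper_force: 60.4
```

```bash
python3 - <<'E'
from h import *
go(545.5,-67.1,145.5,175.8-90); print(manip.state()['ft_torque'].round(3))
E
```

```text
tool shift [ 1.   0.4 -0.5] rotvec [0.02 0.07 0.52] psi 86.32 tcp [545. -68. 145.] q [-18.7  31.3  97.7  -0.1  51.  -15. ] F [-2.5 -1.3 10.4] w 0.18 t 17.875
[-0.17   0.576  0.067]
```

Call:
step_arm:
  rows:
    - [0, 0, 0, 0, 0, 0, 1]
    - [0, 0, 0, 0, 0, 0, 1]
    - [0, 0, 0, -2, 0, 0, 1]
    - [0, 0, 0, -4, 0, 0, 1]
    - [0, 0, 0, -6, 0, 0, 1]

```text
time: 18.5
tcp_pos: [0.545, -0.068, 0.1506]
orientation: [[0.082, 0.997, 0.0], [0.997, -0.082, -0.001], [-0.001, 0.0, -1.0]]
contact_force: [-1.9, -1.4, 5.3]
width: 0.181
gripper_force: 60.0
```

Call:
step_arm:
  rows:
    - [0, 0, 0, 0, 0, 0, 0]
    - [0, 0, 0, -2, 0, 0, 0]
    - [0, 0, 0, -2, 0, 0, 0]

```text
time: 18.88
tcp_pos: [0.5449, -0.0679, 0.1516]
orientation: [[0.082, 0.997, -0.0], [0.997, -0.082, -0.001], [-0.001, -0.0, -1.0]]
contact_force: [-0.2, -1.6, -1.1]
width: 0.179
gripper_force: 58.8
```

Call:
step_arm:
  rows:
    - [0, 0, 0, -10, 0, 0, 0]
    - [0, 0, 0, -25, 0, 0, 0]
    - [0, 0, 0, -40, 0, 0, 0]
    - [0, 0, 0, -55, 0, 0, 0]
    - [0, 0, 0, -55, 0, 0, 0]

```text
time: 19.5
tcp_pos: [0.546, -0.0678, 0.2091]
orientation: [[0.082, 0.997, 0.004], [0.997, -0.082, -0.001], [-0.001, 0.004, -1.0]]
contact_force: [-0.4, 0.1, -2.3]
width: 0.177
gripper_force: 59.3
```

```bash
python3 - <<'E'
from h import *
go(481.5,210,200,187.57)
n,u,v='side',312,150
p,d=manip.capture(n); np.save('side2.npy',d); cv2.imwrite('pics/side2.png',p); cv2.imwrite('pics/c4.png',cv2.resize(p[v-50:v+30,u-50:u+50],(750,600),interpolation=cv2.INTER_CUBIC))
W=cloud(n,d); H=cv2.cvtColor(p,cv2.COLOR_BGR2HSV); m=(H[...,0]>12)&(H[...,0]<32)&(H[...,1]>80)&(W[...,2]>.088)&(np.hypot(W[...,0]-.545,W[...,1]+.065)<.03)
print(m.sum(),np.percentile(W[m][:,2],[10,50,90]))
E
```

```text
tool shift [271.5 -87.3   8.5] rotvec [   0.12    0.24 -102.3 ] psi 85.27 tcp [546.  -67.8 209.1] q [-18.7  26.   94.4   0.   59.3 -14. ] F [-0.4  0.1 -2.3] w 0.177 t 19.5
97 [0.09745277 0.10287008 0.105231  ]
```

View pics/c4.png

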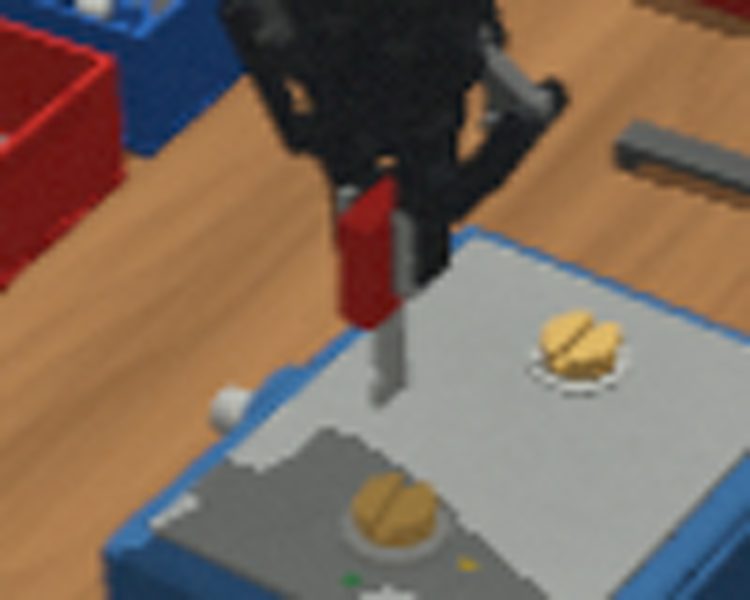

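The side crop shows the stud's slot at about (395,510), now parallel to the locked stud's and about 3 to 4 mm lower, so it has sprung into its catch. Next I return the key.

Call:
step_arm:
  rows:
    - [0, 40, -13, 0, 0, 0, 0]
    - [0, 95, -30, 0, 0, 0, 0]
    - [0, 150, -48, 0, 0, 0, 0]
    - [0, 205, -66, 0, 0, 0, 0]
    - [0, 255, -82, 0, 0, 0, 0]

```text
time: 20.18
tcp_pos: [0.4831, 0.1951, 0.2066]
orientation: [[0.082, 0.997, -0.001], [0.997, -0.082, -0.0], [-0.0, -0.001, -1.0]]
contact_force: [0.8, 0.1, -0.7]
width: 0.177
gripper_force: 59.2
```

Call:
step_arm:
  rows:
    - [0, 16, -5, 0, 0, 0, -10]
    - [0, 16, -5, 0, 0, 0, -20]
    - [0, 16, -5, 0, 0, 0, -30]
    - [0, 16, -5, 0, 0, 0, -40]
    - [0, 16, -5, 0, 0, 0, -50]

```text
time: 20.8
tcp_pos: [0.48, 0.2097, 0.2064]
orientation: [[-0.715, 0.7, -0.002], [0.7, 0.715, -0.0], [0.001, -0.001, -1.0]]
contact_force: [0.0, -0.4, -1.1]
width: 0.179
gripper_force: 59.2
```

Call:
step_arm:
  rows:
    - [0, 0, 0, 0, 0, 0, -10]
    - [0, 0, 0, 0, 0, 0, -20]
    - [0, 0, 0, 0, 0, 0, -30]
    - [0, 0, 0, 0, 0, 0, -40]
    - [0, 0, 0, 0, 0, 0, -50]

```text
time: 21.42
tcp_pos: [0.48, 0.2096, 0.2064]
orientation: [[-0.995, -0.098, -0.002], [-0.098, 0.995, -0.0], [0.002, -0.0, -1.0]]
contact_force: [-0.1, -0.2, -2.0]
width: 0.181
gripper_force: 59.2
```

Call:
step_arm:
  rows:
    - [0, 0, 0, 0, 0, 0, -2.3]
    - [0, 0, 0, 20, 0, 0, -2.3]
    - [0, 0, 0, 40, 0, 0, -2.3]
    - [0, 0, 0, 40, 0, 0, -2.3]
    - [0, 0, 0, 40, 0, 0, -2.3]

```text
time: 22.05
tcp_pos: [0.4808, 0.2098, 0.1673]
orientation: [[-0.991, -0.132, 0.0], [-0.132, 0.991, 0.0], [-0.0, 0.0, -1.0]]
contact_force: [-0.3, 0.3, -0.8]
width: 0.18
gripper_force: 59.2
```

```bash
python3 - <<'E'
from h import *
go(481.5,210,120,187.57)
E
```

```text
tool shift [-0.7  0.1 47.3] rotvec [ 0.  0. -0.] psi -172.43 tcp [480.8 209.8 167.3] q [ 11.4  27.7 100.2   0.   52.1 -86.2] F [-0.3  0.3 -0.8] w 0.18 t 22.05
```

Call:
step_arm:
  rows:
    - [0, -0.7, 0, 20, 0, 0, 0]
    - [0, -0.7, 0, 40, 0, 0, 0]
    - [0, -0.7, 0, 55, 0, 0, 0]
    - [0, -0.7, 0, 62, 0, 0, 0]
    - [0, -0.7, 0, 68, 0, 0, 0]

```text
time: 22.68
tcp_pos: [0.4817, 0.2099, 0.0992]
orientation: [[-0.991, -0.132, 0.001], [-0.132, 0.991, 0.0], [-0.001, 0.0, -1.0]]
contact_force: [0.7, -0.9, -1.3]
width: 0.177
gripper_force: 59.3
```

Call:
step_arm:
  rows:
    - [0, 0, 0, 6, 0, 0, 0]
    - [0, 0, 0, 12, 0, 0, 0]
    - [0, 0, 0, 12, 0, 0, 0]

```text
time: 23.05
tcp_pos: [0.4811, 0.2098, 0.0867]
orientation: [[-0.991, -0.132, -0.001], [-0.132, 0.991, -0.0], [0.001, -0.0, -1.0]]
contact_force: [-0.8, -0.7, -1.8]
width: 0.179
gripper_force: 59.3
```

```bash
python3 - <<'E'
from h import *
go(481.5,210,59.5,187.57)
E
```

```text
tool shift [-0.5  0.2 27.2] rotvec [-0.   -0.05 -0.  ] psi -172.43 tcp [481.1 209.8  86.7] q [ 11.3  35.4 103.3   0.   41.3 -86.2] F [-0.8 -0.7 -1.8] w 0.179 t 23.05
```

Inside the hole with no contact, so I lower the rest and release.

Call:
step_arm:
  rows:
    - [0, 0, 0, 8, 0, 0, 0]
    - [0, 0, 0, 16, 0, 0, 0]
    - [0, 0, 0, 23, 0, 0, 0]
    - [0, 0, 0, 27, 0, 0, 0]
    - [0, 0, 0, 27, 0, 0, 0]

```text
time: 23.68
tcp_pos: [0.4811, 0.2098, 0.0597]
orientation: [[-0.991, -0.132, -0.001], [-0.132, 0.991, -0.0], [0.001, -0.0, -1.0]]
contact_force: [-0.6, -0.6, -1.1]
width: 0.181
gripper_force: 59.3
```

Call:
step_arm:
  rows:
    - [20, 0, 0, 0, 0, 0, 0]
    - [30, 0, 0, 0, 0, 0, 0]
    - [45, 0, 0, 0, 0, 0, 0]
    - [45, 0, 0, 0, 0, 0, 0]

```text
time: 24.18
tcp_pos: [0.4814, 0.2098, 0.0603]
orientation: [[-0.991, -0.132, 0.0], [-0.132, 0.991, 0.0], [-0.0, 0.0, -1.0]]
contact_force: [-1.0, -0.0, -0.0]
width: 0.452
gripper_force: 0.0
```

Call:
step_arm:
  rows:
    - [45, 0, 0, -20, 0, 0, 0]
    - [45, 0, 0, -60, 0, 0, 0]
    - [45, 0, 0, -110, 0, 0, 0]
    - [45, 0, 0, -160, 0, 0, 0]
    - [45, 0, 0, -200, 0, 0, 0]

```text
time: 24.8
tcp_pos: [0.4814, 0.2099, 0.2624]
orientation: [[-0.991, -0.132, 0.002], [-0.132, 0.991, 0.0], [-0.002, 0.0, -1.0]]
contact_force: [1.3, -0.5, -1.0]
width: 0.451
gripper_force: 0.0
```

Call:
step_arm:
  rows:
    - [45, 20, -50, 0, 0, 0, 0]
    - [45, 40, -105, 0, 0, 0, 0]
    - [45, 55, -160, 0, 0, 0, 0]
    - [45, 60, -200, 0, 0, 0, 0]
    - [45, 60, -200, 0, 0, 0, 0]

```text
time: 25.42
tcp_pos: [0.4483, 0.0014, 0.2603]
orientation: [[-0.992, -0.127, 0.001], [-0.127, 0.992, -0.0], [-0.001, -0.001, -1.0]]
contact_force: [1.3, -0.0, 0.2]
width: 0.452
gripper_force: 0.0
```

```bash
python3 - <<'E'
from h import *
go(481.5,210,59.5,187.57)
q,_=manip.capture('side');p,_=manip.capture('top')
r=lambda im,u,v:cv2.resize(im[v-40:v+40,u-40:u+40],(400,400),interpolation=cv2.INTER_CUBIC)
cv2.imwrite('pics/c5.png',np.hstack([r(q,275,250),r(p,255,212)]))
E
```

```text
tool shift [-59.3 202.9 200.7] rotvec [-0.03  0.04 -0.28] psi -172.71 tcp [448.3   1.4 260.3] q [ -14.2   14.2  104.3   -0.    61.5 -111.4] F [ 1.3 -0.   0.2] w 0.452 t 25.425
```

View pics/c5.png

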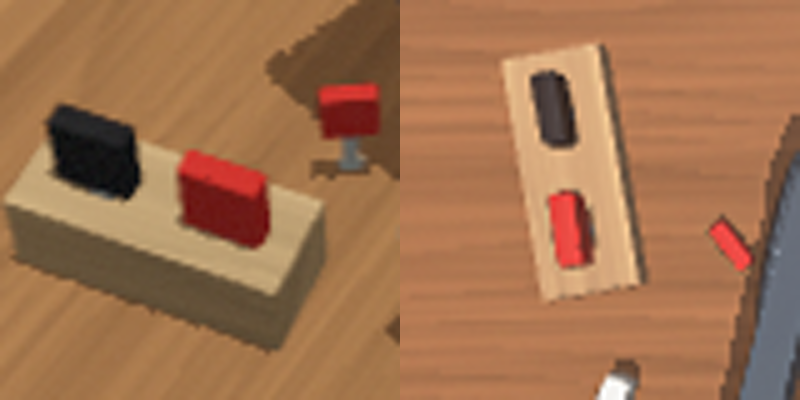

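The key hangs upright in its hole at (222,200) in the side crop and (572,230) in the top crop. The neighbouring things are undisturbed and the arm is clear.

```bash
python3 -c "
from cell import manip
print(manip.finish_job())"
```

```text
the job is handed in; nothing more can be done
None
```

The stud is turned clockwise into its catch, the red key is back upright in its hole and released, and the job was handed in at about 25 s; the hand-in returned no verdict.

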